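Reverse the ratchet and clamp the contactor

TASK

The contactor in the ratchet clamp is loose and the ratchet is set to loosen. Flip the small reversing lever on the ratchet head over to the other side (clockwise seen from above) so that the handle tightens clockwise, then work the handle to and fro until the shoe grips the contactor firmly against the stop: a moving push of about 14 N at the middle of the rubber grip, and never more than 17 N, more would crack the housing. Leave the lever set to tighten and the other things on the bench undisturbed, and take your hand away.

Things in the scene. Friction and masses are not known exactly. Their poses are not given: they have to be found in the camera images.
- fixture: Ratchet clamp screwed to the bench: aluminium base plate 270 x 130 x 12 mm with a grey 62 x 62 mm block carrying the upright spindle. Place and yaw vary. Origin on the spindle axis at bench level; +x runs from the spindle to jaw, contactor and stop; z up. The ratchet handle points roughly along -x, to the robot.
- spindle (a point): Point on the upright spindle axis, 69 mm above the bench, mid height of the handle. Handle and hidden nut turn about it. Lever set to loosen: the handle drives the nut only anticlockwise; set to tighten: only clockwise; the other way it free-wheels with 1 to 4 N of drag at the grip. 12 teeth: up to 0.52 rad of a stroke is lost before the pawl catches. The nut stays put by friction when let go.
- handle (a joint): Ratchet handle, rad, positive = clockwise seen from above; 0 = along the fixture's -x; end stops at -0.7 and 0.7 (they feel hard too: not to be taken for a tight clamp). Steel head 66 mm across, top 81 mm above the bench. Black rubber grip 72 mm long, 20 mm wide, 18 mm tall, 83 to 155 mm from the spindle axis, its underside 60 mm above the bench.
- handle_grip (a point): Middle of the top of the rubber grip, 120 mm from the spindle axis, 78 mm above the bench. Clockwise push here: about 9 N moving or 5 to 6 N at a pause while the shoe runs free, then about 1 N more per 0.03 rad once it presses on the contactor. Shoe force: 14 N moving or 10 to 11 N at a pause is about 70 to 90 N; 17 N moving about 120 N, at a pause up to 190 N.
- lever (a joint): Reversing lever of the pawl, on top of the ratchet head, rad, positive = clockwise seen from above, relative to the handle. Snaps over centre: about -0.45 = loosen (as found), 0 = middle, +0.45 = tighten; about 0.2 nearer the middle while the pawl rides on a tooth. Pivot on the handle's centre line 36 mm from the spindle towards the grip; the lever points from there back over the spindle.
- lever_tip (a point): Top of the upright thumb fin at the lever's end, 30 mm from the lever's pivot, 109 mm above the bench. Dark steel fin, 12 mm along the lever, 8 mm thick, standing 17 mm above the lever's flat arm, whose top is 92 mm above the bench. 3 to 8 N sideways here flips the lever.
- shoe: Black rubber shoe 60 mm wide, 34 mm tall, on springs before the steel jaw. Origin at bench level, 66 mm behind its gripping face (fixture's -x). The nut moves the jaw 8 mm along +x per rad clockwise; 0.6 to 1.6 rad, so often two or three strokes, close and grip; the springs give 1 mm per 80 N.
- contactor: Black and grey contactor, 0.42 kg, loose on the base plate between shoe and stop, to be clamped but not lifted. 64 mm along the fixture's x, 48 mm wide, 80 mm tall. Origin at the centre of its underside, z up.
- stop: Steel stop 90 mm wide, 42 mm tall, fixed on the base plate beyond the contactor; set differently each time. Origin at the bottom of its face towards the contactor.
- spare_contactor: Bystander: larger grey contactor 85 x 62 x 75 mm. Origin under its centre.
- relay: Bystander beside the clamp: clear-capped relay 36 x 30 x 60 mm. Origin under its centre.
- coil: Bystander beside the clamp: copper coil bobbin, 48 mm across, 40 mm tall. Origin under its centre.
- screwdriver: Bystander: screwdriver with a black handle. Origin under its middle.
- carton: Bystander: brown carton 130 x 90 x 55 mm. Origin under its centre.
- white_carton: Bystander: white carton 100 x 70 x 60 mm. Origin under its centre.
- wrench: Bystander: flat steel wrench. Origin under its middle.

How it is judged (in metres and radians):
On the way, in this order (a step that is already met when the one before it is completed fails the run):
1. the reversing lever is flipped to the tightening side before the contactor is gripped (value of joint lever above 0.15 rad and contact force between shoe and contactor below 20 N), for 0.2 s.
2. the shoe grips the contactor against the stop with more than 30 N (contact force between shoe and contactor above 30 N and contact force between contactor and stop above 25 N), for 0.2 s.
At the end, for the whole second after the job is handed in: The lever stands on the tightening side (above 0.15 rad), the contactor stands upright (within 0.1 rad) and still, held between shoe and stop with 30 to 200 N at the shoe, the handle at rest (all of step 2 and contact force between shoe and contactor below 200 N and value of joint lever above 0.15 rad and angle between contactor's own z axis and vertical below 0.1 rad and linear speed of contactor below 0.01 m/s and velocity of joint handle between -0.05 and 0.05 rad/s); the robot touches nothing.
It fails at once if the contactor's housing is cracked: the shoe presses on it with more than 200 N (contact force between shoe and contactor above 200 N).
It fails at once if another thing on the bench is shoved more than 30 mm (distance of any of spare_contactor, relay, coil, screwdriver, carton, white_carton, wrench from where it was at the start of the episode above 0.03 m).
It also fails if it takes over 72 s, if anything falls off the work surface, if the arm or the gripper's body presses on something with over 40 N, if the wrist force passes 120 N, or if a joint passes its speed limit or range.

ROBOT

A 7-joint arm with a two-finger parallel gripper is mounted at the origin on the work surface. World frame = base frame: x ahead of the robot, y to its left, z up, the work surface at z = 0. Lengths are in mm, angles in rad, forces in N, time in s.
With the tool pointing down it reaches from about 400 to 900 mm from the base axis. Payload 5.6 kg.
Tool frame: the origin (TCP) lies midway between the tips of the shut fingers; the grasp point (between the pads) lies 19 mm behind it; x points along the fingers, y is the direction in which the jaws open and shut, and the axes are right-handed (so a half turn about x gives the same grasp; the last joint's range is limited). The gripper opens to 92 mm and grips with 3 to 60 N. Pads are 20 mm wide; open, the fingers measure 128 mm over their backs; the gripper's body (75 mm by 189 mm) begins 69 mm behind the grasp point.
Start: joints at [1.203, 0.468, -0.012, 1.603, 0.006, 1.071, -0.056], TCP at [207.386, -616.036, 194.392] pointing down, gripper open.
Joint ranges: [-2.53, 2.53], [-0.31, 2.02], [-1.57, 1.55], [0.28, 2.44], [-1.29, 4.43], [0.15, 1.84], [-2.92, 2.92]. Speed limits (rad/s): [2.57, 2.57, 3.14, 3.14, 3.14, 3.14, 3.14].

INTERFACE

Orientations are given as a rotation vector (axis times angle).
In Python, from cell import robot, grip, kin, viewer gives the robot as it stands. Calls block until the motion is done:
- robot.movep(position, orientation): joint-space move of the TCP to a pose.
- robot.servo_line(position, feed=150, rotation=None): straight line of the TCP; rotation=None keeps the orientation; feed is the mean speed in mm/s.
- robot.goto_joints(angles): joint-space move.
- grip(opening, newtons=None): opening from 0.0 (shut) to 1.0 (fully open); newtons is the grip in N (None keeps the last); returns when the fingers have stopped.
- robot.hold(seconds).
- kin.ik(position, orientation): joint angles nearest the present ones, or None.
- robot.observe(): the state.
- viewer.read_camera(name): name is "side" or "top" or "wrist"; returns the picture (480x640x3 uint8, red, green, blue); there is no depth.
- viewer.camera_info(name): a dict with "camera_matrix" (3x3 intrinsics, pixels), "k1" (the pictures are not rectified: a ray, as slopes to the right and down, at radius r is drawn at 1 + k1 r^2 times it, then the intrinsics apply), "R" (3x3) and "t" (3): a world point X has camera coordinates R X + t. Camera axes: x right, y down, z forward; pixel columns grow to the right and rows downward; lengths in mm; the calibration is good to about 2 mm. A picture is of the moment at which its call begins: read the wrist's pose just before it. camera_info takes no time and is no camera call; for the wrist camera it gives the pose at the moment of the call.
A pose or a line that the arm cannot do raises robot.IKError and nothing moves.
- robot.job_done(): hands the job in, once; it reports no verdict.
Trained networks look in the newest picture that a camera, given by its name, has taken for a name from the list of things; names that differ only in an ending like _2 or _b are one class to them, and where a whole thing is asked for, a point or a joint stands for the part that bears it (a point fixed in the world has none). Each returns a list of dicts, best first, with "confidence" (0 to 1); they miss things now and then, are a little off and sometimes report something else, mostly with a low value. They report only what shows in the picture. A call takes as long as a camera call.
- viewer.silhouettes(name, camera): "mask" (480x640 bool, what is visible of it).
- viewer.pinpoint(name, camera): "at" ([x, y, z] in mm, in the coordinates of the camera as it stood for that picture, good to about 4 mm: a listed point, or the origin of a listed thing).
The state is a dict: "t": time; "joints": joint angles; "joint_velocities": joint speeds; "joint_torque": joint torques, N m; "tcp_pos": TCP position; "tcp_rot": TCP orientation; "contact_force": force on the tool from outside, world axes, zero at the start; "wrist_torque": the same for the moment, N m; "grip_width": opening from 0.0 (shut) to 1.0 (fully open).
Only numpy, scipy, OpenCV 4.12 (cv2) and the standard library are available. Lean on these libraries where they do the work, as an engineer would, in place of code of your own. Each camera call takes 0.05 s, during which the arm holds its last target.

## Working session

There is one attempt and no reset: what is moved stays moved. The work goes in short steps, each a Python script; the robot and the scene stay as the last script left them, time stands still between calls to the robot, and variables do not carry over. Pictures are saved under pics/ and viewed, and the job is handed in when it is done.

```bash
ls -la; mkdir -p pics; cat > h.py <<'E'
import numpy as np, cv2
from cell import robot, grip, kin, viewer
def save(cam,name):
    im=viewer.read_camera(cam); cv2.imwrite('pics/'+name,im[:,:,::-1].copy()); return im
def cam2world(info,p):
    return np.array(info['R']).T@(np.array(p)-np.array(info['t']))
def project(info,X):
    c=np.array(info['R'])@np.array(X,float)+np.array(info['t']); s=c[:2]/c[2]; s=s*(1+info['k1']*(s@s))
    K=np.array(info['camera_matrix']); return K[:2,:2]@s+K[:2,2]
E
python3 - <<'E'
from h import *
s=robot.observe(); print({k:np.round(v,3) for k,v in s.items()})
for c in ['side','top','wrist']:
    i=viewer.camera_info(c); print(c,np.round(i['camera_matrix'],1).tolist(),i['k1'],np.round(i['R'],3).tolist(),np.round(i['t'],1))
    save(c,c+'0.png')
    if c=='wrist': continue
    for n in ['spindle','handle_grip','lever_tip','fixture','shoe','contactor','stop','relay','coil','spare_contactor','screwdriver','carton','white_carton','wrench']:
        r=viewer.pinpoint(n,c)
        print(n,[(np.round(cam2world(i,q['at']),1).tolist(),round(q['confidence'],2)) for q in r[:2]])
E
```

```text
total 12
drwxr-xr-x  3 agent agent 4096 Dec  7 15:20 .
drwxr-xr-x 23 root  root  4096 Dec  7 15:20 ..
drwxr-xr-x  2 agent agent 4096 Dec  7 15:20 pics
{'t': np.float64(0.0), 'joints': array([ 1.203,  0.468, -0.012,  1.604,  0.006,  1.071, -0.056]), 'joint_velocities': array([ 0.   ,  0.001, -0.   , -0.   , -0.002,  0.   , -0.   ]), 'joint_torque': array([-0.0000e+00, -5.2058e+01, -1.3000e-02, -2.4375e+01, -5.7000e-02,
        1.7000e-02,  0.0000e+00]), 'tcp_pos': array([ 207.173, -615.469,  193.464]), 'tcp_rot': array([ 2.046,  0.337, -2.047]), 'contact_force': array([-0.624, -0.041, -0.769]), 'wrist_torque': array([-0.004,  0.036,  0.004]), 'grip_width': np.float64(0.999)}
side [[446.5, 0.0, 314.7], [0.0, 446.5, 240.5], [0.0, 0.0, 1.0]] -0.028803871296343306 [[0.957, -0.29, 0.003], [-0.226, -0.752, -0.619], [0.182, 0.591, -0.786]] [-554.9  177.   977.1]
spindle [([625.0, -3.4, 66.0], 0.89)]
handle_grip [([519.8, 46.9, 74.4], 0.92), ([725.2, -20.7, 8.0], 0.31)]
lever_tip [([622.1, 12.6, 109.6], 0.7)]
fixture [([627.1, 0.7, 1.8], 0.95)]
shoe []
contactor [([725.9, -23.2, 9.8], 0.85), 
[... 624 characters left out ...]
6, 75.9], 0.7)]
lever_tip [([625.4, 7.7, 107.2], 0.57), ([605.3, 467.4, -3.1], 0.32)]
fixture [([626.8, -1.8, 0.7], 0.97)]
shoe []
contactor [([726.6, -25.4, 10.5], 0.9)]
stop [([761.9, -30.6, 11.0], 0.88)]
relay [([761.2, 91.8, 3.5], 0.72), ([759.6, -32.0, 11.3], 0.33)]
coil []
spare_contactor [([575.7, -478.6, 1.2], 0.61)]
screwdriver [([468.5, 360.2, 0.4], 0.64)]
carton [([608.4, 470.0, 1.2], 0.96)]
white_carton [([429.2, -419.7, -0.8], 0.69)]
wrench [([557.7, -347.0, -1.5], 0.81), ([632.6, -2.1, 0.6], 0.68)]
wrist [[396.1, 0.0, 320.9], [0.0, 396.1, 240.7], [0.0, 0.0, 1.0]] 0.030257779466849363 [[0.319, -0.948, -0.0], [-0.917, -0.309, 0.253], [-0.24, -0.08, -0.967]] [-649.3  -29.2  390.6]
```

View pics/top0.png

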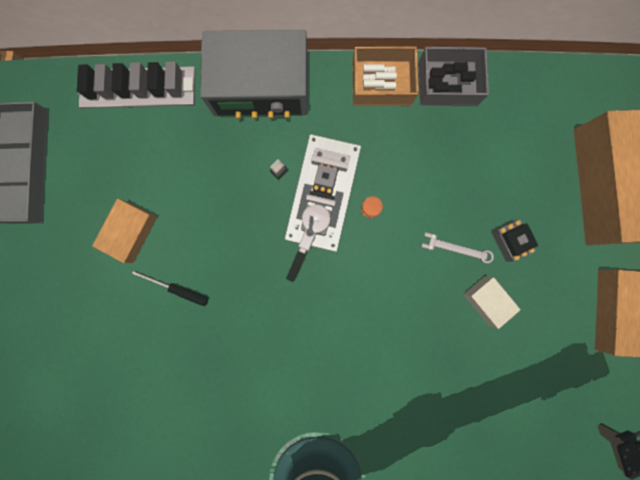

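View pics/side0.png

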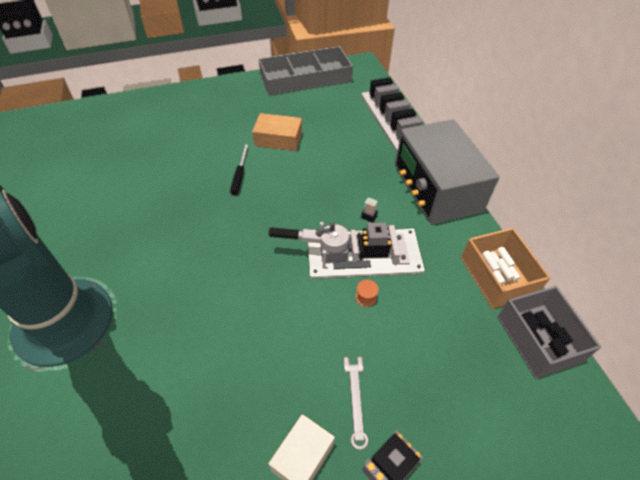

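The top view shows the clamp with its spindle at about (316,218) and the grip at (297,265). The lever is too small to judge in this view, so I'll use the wrist camera up close.

```bash
cat >> h.py <<'E'
from scipy.spatial.transform import Rotation as Rn
def down(yaw):  # tool x down, tool y at world angle yaw
    y=np.array([np.cos(yaw),np.sin(yaw),0]); x=np.array([0,0,-1.]); z=np.cross(x,y)
    return Rn.from_matrix(np.c_[x,y,z]).as_rotvec()
E
python3 - <<'E'
from h import *
s=robot.observe(); i=viewer.camera_info('wrist'); R=np.array(i['R']); C=-R.T@np.array(i['t'])
T=Rn.from_rotvec(s['tcp_rot']).as_matrix()
print('tool axes',np.round(T,2).tolist()); print('cam in tool',T.T@(C-s['tcp_pos']),'fwd',T.T@R[2],'right',T.T@R[0])
for yaw in [1.15,1.15-np.pi, 2.72, 2.72-np.pi]:
    for P in [(519,47,65),(627,10,95),(580,0,300),(519,47,300)]:
        q=kin.ik(P,down(yaw)); print(yaw,P,None if q is None else np.round(q,2))
E
```

```text
tool axes [[-0.0, 0.32, -0.95], [-0.0, -0.95, -0.32], [-1.0, 0.0, 0.0]]
cam in tool [-190.46542219   -0.51642308  -70.97498761] fwd [ 9.67369141e-01 -4.58659383e-04  2.53370745e-01] right [ 5.82914900e-04  9.99999744e-01 -4.15338485e-04]
1.15 (519, 47, 65) [ 0.43  0.56 -0.73  1.98  0.52  0.8   0.55]
1.15 (627, 10, 95) [ 0.5   0.71 -0.82  1.7   0.6   1.    0.62]
1.15 (580, 0, 300) [ 0.54  0.37 -0.78  1.61  0.27  1.27  0.87]
1.15 (519, 47, 300) [ 0.6   0.27 -0.9   1.74  0.23  1.23  0.79]
-1.9915926535897932 (519, 47, 65) [ 0.15  0.47 -0.37  2.    0.25  0.72 -2.37]
-1.9915926535897932 (627, 10, 95) [ 0.12  0.56 -0.26  1.73  0.18  0.88 -2.21]
-1.9915926535897932 (580, 0, 300) [ 0.31  0.3  -0.46  1.63  0.14  1.24 -2.17]
-1.9915926535897932 (519, 47, 300) [ 0.39  0.21 -0.63  1.75  0.13  1.22 -2.27]
2.72 (519, 47, 65) [ 0.77  0.95 -1.33  1.96  1.04  1.16  1.72]
2.72 (627, 10, 95) [ 0.73  1.04 -1.33  1.69  1.05  1.31  1.9 ]
2.72 (580, 0, 300) [ 0.83  0.61 -1.31  1.6   0.6   1.4   2.17]
2.72 (519, 47, 300) [ 0.84  0.45 -1.3   1.73  0.45  1.31  2.17]
-0.4215926535897929 (519, 47, 65) [ 0.32  0.52 -0.59  1.99  0.41  0.76 -0.94]
-0.4215926535897929 (627, 10, 95) [ 0.32  0.61 -0.53  1.71  0.38  0.92 -0.79]
-0.4215926535897929 (580, 0, 300) [ 0.45  0.34 -0.64  1.62  0.21  1.26 -0.66]
-0.4215926535897929 (519, 47, 300) [ 0.48  0.24 -0.74  1.75  0.17  1.22 -0.73]
```

```bash
python3 - <<'E'
from h import *
robot.movep((585,20,220),down(1.15))
for k,P in enumerate([None,(610,75,200)]):
    if P: robot.movep(P,down(1.15))
    robot.hold(0.2)
    i=viewer.camera_info('wrist'); save('wrist',f'w{k+1}.png')
    for n in ['spindle','handle_grip','lever_tip','fixture','shoe','contactor','stop']:
        r=viewer.pinpoint(n,'wrist')
        print(n,[(np.round(cam2world(i,q['at']),1).tolist(),round(q['confidence'],2)) for q in r[:2]])
print(robot.observe()['t'])
E
```

```text
spindle [([626.7, -0.0, 72.3], 0.82), ([517.8, 47.2, 81.4], 0.63)]
handle_grip [([518.0, 46.3, 80.7], 0.64)]
lever_tip [([628.1, 13.2, 107.8], 0.74)]
fixture [([628.7, -3.7, -1.0], 0.58)]
shoe []
contactor [([725.3, -21.1, 10.7], 0.84), ([625.3, -3.1, -1.6], 0.35)]
stop []
spindle [([631.1, -0.3, 74.1], 0.7)]
handle_grip [([517.3, 44.0, 78.8], 0.64)]
lever_tip [([623.8, 11.7, 109.6], 0.84)]
fixture [([627.7, -1.5, -0.7], 0.74)]
shoe []
contactor [([721.6, -23.7, 12.4], 0.67), ([625.4, 11.0, 108.8], 0.17)]
stop []
5.725
```

View pics/w1.png

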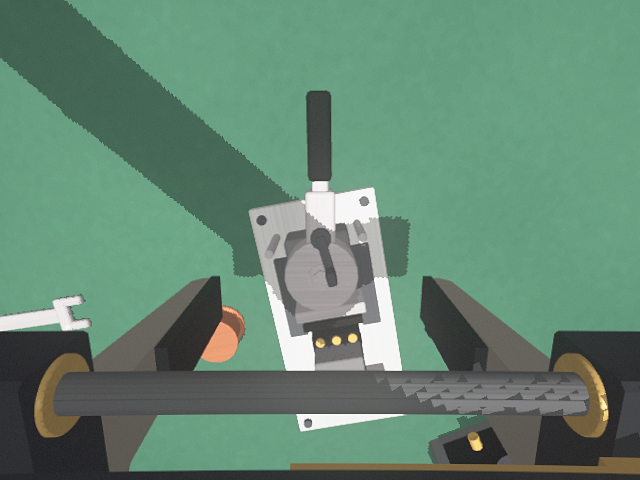

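View pics/w2.png

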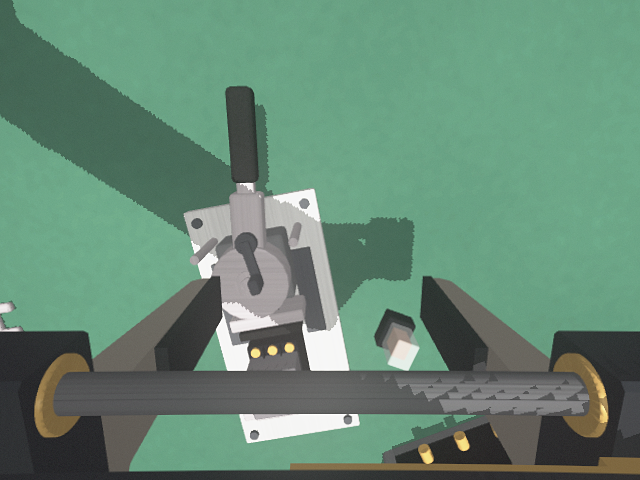

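Wrist views: spindle at pixel (318,275), lever pivot (320,238) and tip (331,280) in w1. The tip is turned to the anticlockwise side, so the lever is at loosen. The spindle-to-grip distance measures 119.8 mm against the stated 120, and the heights agree too. Next I'll flip the lever with the fingers shut, feeling for contact.

```bash
cat >> h.py <<'E'
S=np.array([628.3,-1.6]); 
E
python3 - <<'E'
from h import *
u=np.array([.399,.917]); n=np.array([622.8,.8]); ori=down(np.arctan2(u[1],u[0]))
grip(0.0,50)
P=lambda d,z:(*(n+d*u),z)
robot.movep(P(52,160),ori); robot.servo_line(P(52,98),feed=150); robot.hold(0.2)
f0=np.array(robot.observe()['contact_force']); print('bias',f0.round(2),robot.observe()['tcp_pos'])
touched=False
for d in np.arange(48,11,-2.5):
    robot.servo_line(P(d,98),feed=40)
    f=np.array(robot.observe()['contact_force'])-f0; print(d,f.round(2),'u',(f[:2]@u).round(2))
    if np.linalg.norm(f)>20: break
robot.hold(0.1)
robot.servo_line(P(50,98)); robot.servo_line(P(50,180))
robot.movep((610,75,200),down(1.15)); robot.hold(.2)
i=viewer.camera_info('wrist'); save('wrist','w3.png')
for n in ['spindle','handle_grip','lever_tip']:
    print(n,[(np.round(cam2world(i,q['at']),1).tolist(),round(q['confidence'],2)) for q in viewer.pinpoint(n,'wrist')[:2]])
print(robot.observe()['t'])
E
```

```text
bias [-0.2  -0.55  0.25] [644.37568587  48.75809777  99.41057033]
48.0 [ 0.67  0.47 -0.67] u 0.69
45.5 [-0.6   0.99  0.33] u 0.67
43.0 [ 0.35  0.49 -0.97] u 0.59
40.5 [ 0.59 -0.17  0.08] u 0.08
38.0 [0.66 0.08 0.06] u 0.33
35.5 [0.22 0.69 0.95] u 0.72
33.0 [ 0.62  0.59 -0.23] u 0.79
30.5 [ 0.73 -0.1   0.04] u 0.2
28.0 [ 0.68 -0.23 -0.22] u 0.06
25.5 [ 0.48  0.66 -0.5 ] u 0.8
23.0 [0.24 1.4  0.28] u 1.38
20.5 [0.31 1.01 0.35] u 1.05
18.0 [-0.55 -0.14 -0.19] u -0.35
15.5 [ 0.09 -0.14 -0.6 ] u -0.1
13.0 [ 0.1   1.06 -0.38] u 1.01
spindle [([626.8, 1.9, 70.6], 0.9)]
handle_grip [([514.1, 44.7, 87.1], 0.89)]
lever_tip [([624.8, 11.2, 111.4], 0.67)]
13.8417
```

View pics/w3.png

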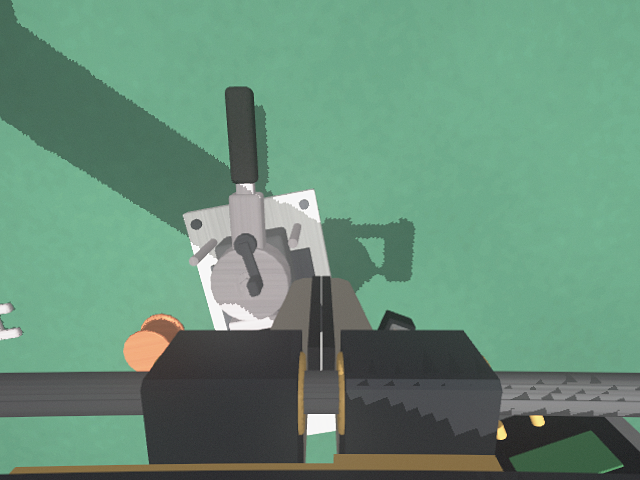

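The lever has not flipped: the tip is still at about (254,285). The finger tips taper, so the peg is thinner than I assumed. I'll push further along the same line.

```bash
python3 - <<'E'
from h import *
u=np.array([.399,.917]); n=np.array([622.8,.8]); ori=down(np.arctan2(u[1],u[0]))
P=lambda d,z:(*(n+d*u),z)
robot.movep(P(30,125),ori); robot.servo_line(P(30,97),feed=150); robot.hold(0.1)
f0=np.mean([np.array(robot.observe()['contact_force']) for _ in range(3)],0); print('bias',f0.round(2),robot.observe()['tcp_pos'])
robot.servo_line(P(18,97),feed=80)
for d in np.arange(16,-16,-2):
    robot.servo_line(P(d,97),feed=40)
    o=robot.observe(); f=np.array(o['contact_force'])-f0; print(d,((o['tcp_pos'][:2]-n)@u).round(1),f.round(1),'u',(f[:2]@u).round(2))
    if np.linalg.norm(f)>22: break
robot.hold(0.1)
robot.servo_line(P(30,97)); robot.servo_line(P(30,180))
robot.movep((610,75,200),down(1.15)); robot.hold(.2)
i=viewer.camera_info('wrist'); save('wrist','w4.png')
for n in ['spindle','handle_grip','lever_tip']:
    print(n,[(np.round(cam2world(i,q['at']),1).tolist(),round(q['confidence'],2)) for q in viewer.pinpoint(n,'wrist')[:2]])
print(robot.observe()['t'])
E
```

```text
bias [0.46 0.55 0.2 ] [635.54460539  29.42193278  98.79589007]
16 15.9 [-0.9 -0.6  0.3] u -0.93
14 13.9 [ 0.4 -1.2 -0.3] u -0.93
12 11.8 [-0.1 -0.9 -0.8] u -0.81
10 9.8 [-0.3  0.5 -0.6] u 0.39
8 7.8 [-0.8 -0.9  0.1] u -1.17
6 5.8 [0.  0.4 0. ] u 0.35
4 3.8 [-0.2  0.3  0.1] u 0.17
2 1.8 [-0.5 -0.3  0.4] u -0.49
0 -0.2 [0.4 0.9 0.4] u 0.99
-2 -2.2 [-0.   0.5  0.1] u 0.44
-4 -4.2 [ 0.2 -0.7  0.5] u -0.55
-6 -6.2 [-0.3 -0.1 -1.6] u -0.24
-8 -8.2 [-0.6 -1.2 -0.5] u -1.36
-10 -10.2 [ 0.6 -0.8  0.1] u -0.5
-12 -12.2 [-0.2 -0.6 -0.1] u -0.6
-14 -14.2 [-1.2  0.1 -0.4] u -0.38
spindle [([629.0, 0.6, 73.2], 0.65)]
handle_grip [([516.0, 45.6, 81.3], 0.56)]
lever_tip []
21.0167
```

View pics/w4.png

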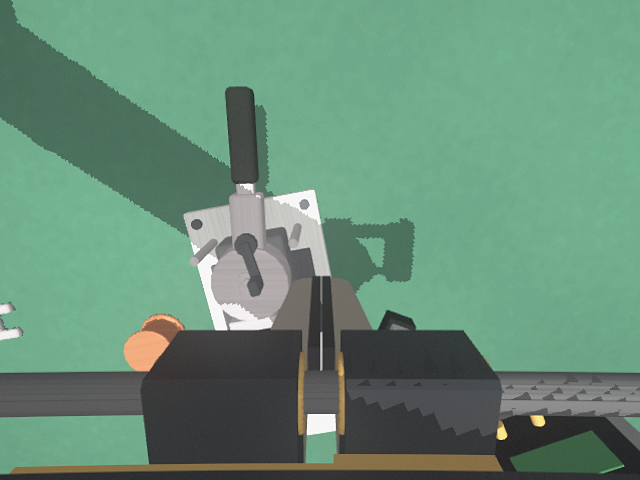

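Still not flipped, and no force was felt, so the peg must have missed the fin. Before trying again I'll triangulate the fin from my own pixels and project the TCP into the image.

```bash
python3 - <<'E'
from h import *
o=robot.observe(); i=viewer.camera_info('wrist'); print(o['tcp_pos'],o['grip_width'],project(i,o['tcp_pos']))
T2=Rn.from_rotvec(o['tcp_rot']).as_matrix(); R2=np.array(i['R']);
# view1 pose
T1=Rn.from_rotvec(down(1.15)).as_matrix(); Rc=T2.T@R2.T; pc=T2.T@(-R2.T@np.array(i['t'])-o['tcp_pos'])
R1=(T1@Rc).T; C1=np.array([585,20,220])+T1@pc; i1=dict(i,R=R1,t=-R1@C1)
K=np.array(i['camera_matrix'])
def ray(i,px):
    s=(np.array(px)-K[:2,2])/K[0,0]; r=s.copy()
    for _ in range(5): r=s/(1+i['k1']*(r@r))
    R=np.array(i['R']); return -R.T@np.array(i['t']), R.T@np.array([*r,1])
def tri(a,b):
    A=np.zeros((3,3));y=np.zeros(3)
    for ii,p in ((i1,a),(i,b)):
        c,d=ray(ii,p); d/=np.linalg.norm(d); M=np.eye(3)-np.outer(d,d); A+=M;y+=M@c
    return np.linalg.solve(A,y)
print('tip',tri((331,279),(254,285)),'pivot',tri((320,238),(246,243)))
for X in [(625,12,109),(625,12,92),(595,13,92),(628,-1.6,81),(518,46,78)]: print(X,project(i1,X).round(),project(i,X).round())
for a,p in (('w1',(322,262)),('w4',(250,265))):
    im=cv2.imread(f'pics/{a}.png')[p[1]-60:p[1]+60,p[0]-60:p[0]+60]; cv2.imwrite(f'pics/{a}z.png',cv2.resize(im,None,fx=5,fy=5,interpolation=cv2.INTER_CUBIC))
E
```

```text
[610.06455951  74.32207201 199.54133819] 0.007134010970617001 [320.15419282 281.87110499]
tip [625.41320988  11.44027309 103.16354198] pivot [595.99732183  14.72846168  80.35049617]
(625, 12, 109) [332. 280.] [253. 288.]
(625, 12, 92) [331. 273.] [257. 280.]
(595, 13, 92) [318. 241.] [241. 247.]
(628, -1.6, 81) [318. 277.] [246. 285.]
(518, 46, 78) [316. 137.] [237. 136.]
```

View pics/w4z.png

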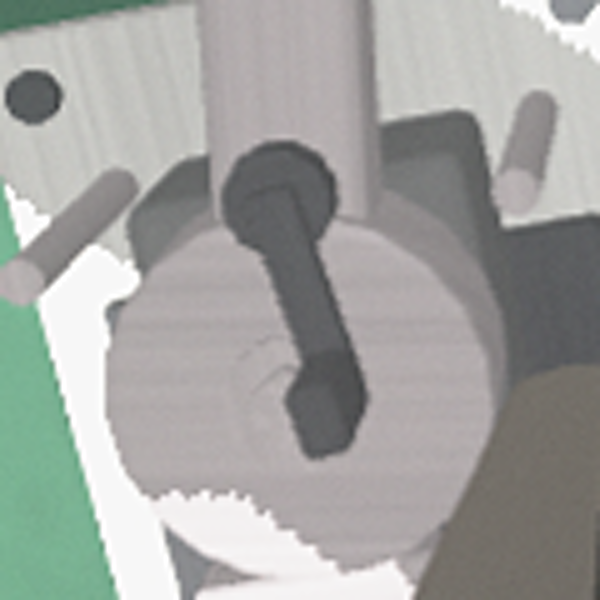

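My triangulation, the networks and the projected TCP all agree: the fin is near (625,12). I'll put the peg against where the fin should be, then look at it there from both cameras.

```bash
python3 - <<'E'
from h import *
u=np.array([.399,.917]); n=np.array([622.8,.8]); ori=down(np.arctan2(u[1],u[0]))
P=lambda d,z:(*(n+d*u),z)
robot.movep(P(24,115),ori); robot.servo_line(P(24,94),feed=150)
for d in (14,8,4):
    robot.servo_line(P(d,94),feed=80)
    o=robot.observe(); print(d,o['tcp_pos'].round(1),o['contact_force'].round(1))
    im=save('wrist',f'w5_{d}.png')
im=save('side','s5.png'); i=viewer.camera_info('side'); p=project(i,o['tcp_pos']).astype(int); print(p)
a=im[p[1]-60:p[1]+60,p[0]-80:p[0]+80,::-1]; cv2.imwrite('pics/s5z.png',cv2.resize(a,None,fx=5,fy=5,interpolation=cv2.INTER_CUBIC))
print(o['t'])
E
```

```text
14 [628.7  12.7  94.9] [ 0.1 -1.  -0.1]
8 [625.9   7.4  94. ] [-0.4 -1.   0.4]
4 [624.3   4.1  93.9] [ 0.4  0.4 -0.5]
[332 229]
22.675
```

View pics/w5_4.png

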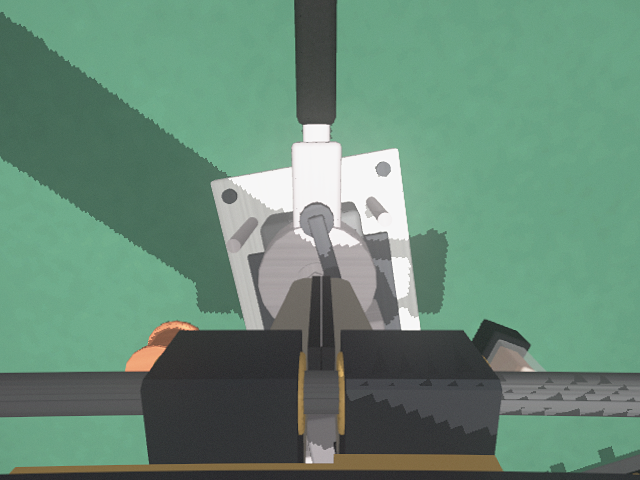

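View pics/s5z.png

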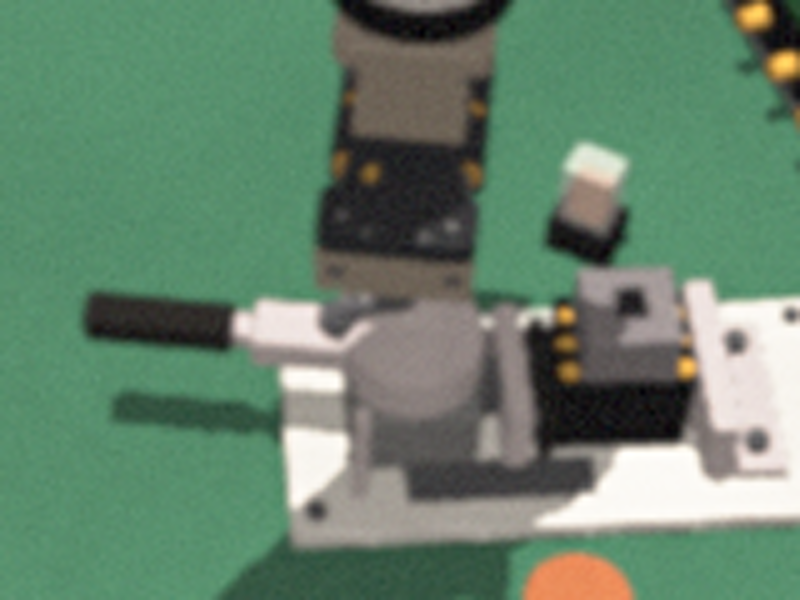

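In w5_4 the lever arm runs from (316,218) to (335,275), unmoved, so the peg passed above the fin. The finger edge at row 277 and the open-finger gap in w1 both imply the visible tips end about 19 mm behind the TCP. I'll go lower with the force guarded; z=84 still clears the 81 mm head even if the TCP is exact.

```bash
python3 - <<'E'
from h import *
u=np.array([.399,.917]); n=np.array([622.8,.8]); ori=down(np.arctan2(u[1],u[0]))
P=lambda d,z:(*(n+d*u),z)
robot.servo_line(P(28,96),feed=150)
for z in (90,87,84):
    robot.servo_line(P(28,z),feed=80); o=robot.observe(); print(z,o['tcp_pos'].round(1),o['contact_force'].round(1))
    if o['contact_force'][2]>5: break
for d in np.arange(22,-16,-3):
    robot.servo_line(P(d,z),feed=60)
    o=robot.observe(); f=o['contact_force']; print(d,o['tcp_pos'].round(1),f.round(1))
    if np.linalg.norm(f)>15: break
save('wrist','w6.png')
print(o['t'])
E
```

```text
90 [633.2  25.4  89.1] [ 0.6  0.8 -0.5]
87 [633.8  26.2  86.8] [ 0.2 -0.4  0.1]
84 [633.9  26.4  83.8] [ 0.  -0.1 -0.4]
22 [632.1  20.9  84.5] [1.3 0.5 1.2]
19 [630.7  17.6  84.4] [1.8 0.5 3.1]
16 [628.4  14.7  83.6] [ 1.3  0.6 -0.6]
13 [627.2  12.1  83.4] [ 0.3  0.3 -0.7]
10 [626.6   9.6  83.8] [-0.1 -0.  -0.8]
7 [625.6   7.3  84.1] [0.3 0.2 1.2]
4 [624.9   5.8  84.5] [1.6 4.3 0.6]
1 [624.4   4.8  84.9] [2.3 6.9 1.2]
-2 [624.    3.9  85.5] [ 3.1 10.6  2.9]
-5 [623.5   3.1  86.1] [ 4.6 12.9  3.7]
-8 [623.1   2.2  86.7] [ 5.  15.9  4.2]
26.5833
```

View pics/w6.png

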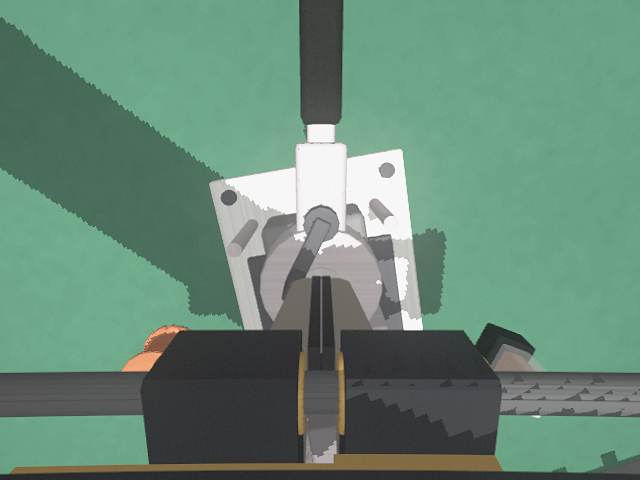

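The lever has snapped over: in w6 the arm now runs from (322,220) to (290,290), on the clockwise side, and the snap came at d≈16. I'll back off, check lever and handle again, then straddle the grip.

```bash
python3 - <<'E'
from h import *
u=np.array([.399,.917]); n=np.array([622.8,.8])
P=lambda d,z:(*(n+d*u),z)
robot.servo_line(P(24,84),feed=150); robot.servo_line(P(26,130),feed=200)
grip(0.36,60)
robot.movep((572,25,200),down(1.16)); robot.hold(.1)
i=viewer.camera_info('wrist'); save('wrist','w7.png')
for nm in ['spindle','handle_grip','lever_tip']:
    print(nm,[(np.round(cam2world(i,q['at']),1).tolist(),round(q['confidence'],2)) for q in viewer.pinpoint(nm,'wrist')[:2]])
o=robot.observe(); print(o['t'],o['grip_width'],o['contact_force'])
for th in (-.62,0,.62):
    ph=np.pi-.217-th; p=S+120*np.array([np.cos(ph),np.sin(ph)]); q=kin.ik((*p,46),down(ph-np.pi/2)); print(th,None if q is None else np.round(q,2))
E
```

```text
spindle [([628.1, 0.0, 73.5], 0.9)]
handle_grip [([517.9, 48.1, 80.3], 0.87)]
lever_tip [([615.0, -5.2, 109.9], 0.96)]
28.7833 0.3606404434274232 [ 0.02342297 -0.15036113 -0.2195786 ]
-0.62 [ 0.67  0.63 -0.82  1.99  0.64  0.8   1.45]
0 [ 0.46  0.58 -0.72  2.01  0.56  0.76  0.76]
0.62 [ 0.25  0.6  -0.61  1.91  0.48  0.77  0.11]
```

View pics/w7.png

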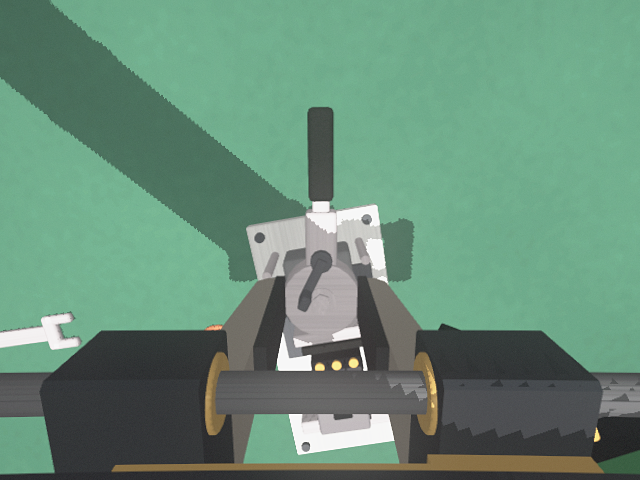

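Lever confirmed on the tighten side: tip at (305,303), measured (615,-5,110). The handle has not moved. Next I'll straddle the grip, swing it back against the free-wheel, then do the first clockwise stroke with force checks.

```bash
cat >> h.py <<'E'
S=np.array([628.3,-1.4]); YAW=-.217; R0=120; Z=46
def pose(th):
    ph=np.pi+YAW-th
    return (*(S+R0*np.array([np.cos(ph),np.sin(ph)])),Z), down(ph-np.pi/2), np.array([np.sin(ph),-np.cos(ph)])
def go(th,feed,f0):
    p,r,t=pose(th); robot.servo_line(p,feed=feed,rotation=r)
    return read(t,f0)
def read(t,f0):
    o=robot.observe(); f=o['contact_force']-f0; a=o['tcp_pos'][:2]-S
    return -(f[:2]@t), np.pi+YAW-np.arctan2(a[1],a[0]), f, o['t']
def back(th0,th1,f0,n):
    for th in np.linspace(th0,th1,n+1)[1:]:
        p,a,f,t=go(th,140,f0); print('back %.2f act %.3f push %.1f fz %.1f t %.1f'%(th,a,p,f[2],t))
        if abs(p)>9: print('STOP'); return th,False
    return th1,True
def tighten(th0,th1,f0):
    th=th0
    step=.1; ap=0
    while th<th1-1e-3:
        th=min(th+step,th1); p,a,f,t=go(th,70,f0); tt=pose(th)[2]
        if p>5.5:
            robot.hold(.08); q=np.mean([read(tt,f0)[0] for _ in range(3)])
        else: q=p
        print('fwd %.2f act %.3f imm %.1f paused %.1f fz %.1f t %.1f'%(th,a,p,q,f[2],t))
        if q>7: step=.05
        if q>8.5: step=.03
        if q>10.2 or p>14.5: print('TIGHT?'); return th,True
    return th,False
E
python3 - <<'E'
from h import *
th=.20; p,r,t=pose(th)
robot.movep((p[0],p[1],120),r); f0=np.mean([robot.observe()['contact_force'] for _ in range(3)],0)
robot.hold(.05)
for z in (85,62,Z):
    robot.servo_line((p[0],p[1],z),feed=150); o=robot.observe(); print(z,o['tcp_pos'].round(1),(o['contact_force']-f0).round(1))
    if o['contact_force'][2]-f0[2]>8: print('hit'); raise SystemExit
th,ok=back(th,-.64,f0,4)
if ok:
    r=tighten(th,.66,f0); print(r)
save('wrist','w8.png')
E
```

```text
85 [519.4  47.2  85.5] [-0.4  0.2 -0.6]
62 [518.6  47.2  62.3] [-1.2 -0.8 -0.7]
46 [518.5  47.2  46.3] [-0.9 -0.1  0.1]
back -0.01 act -0.011 push -0.6 fz -1.1 t 30.6
back -0.22 act -0.217 push 0.0 fz -0.7 t 31.0
back -0.43 act 5.860 push -0.6 fz -0.4 t 31.3
back -0.64 act 5.652 push -0.9 fz -0.3 t 31.7
fwd -0.54 act 5.752 imm -0.5 paused -0.5 fz -1.1 t 32.0
fwd -0.44 act 5.843 imm -0.0 paused -0.0 fz -0.7 t 32.3
fwd -0.34 act 5.941 imm -0.0 paused -0.0 fz -0.8 t 32.7
fwd -0.24 act 6.040 imm -0.1 paused -0.1 fz -1.3 t 33.0
fwd -0.14 act -0.149 imm 2.0 paused 2.0 fz -1.8 t 33.3
fwd -0.04 act -0.062 imm 6.3 paused 5.6 fz -1.1 t 33.6
fwd 0.06 act 0.034 imm 6.7 paused 5.9 fz 0.5 t 34.0
fwd 0.16 act 0.132 imm 7.1 paused 6.7 fz 1.4 t 34.5
fwd 0.26 act 0.231 imm 7.3 paused 7.3 fz 1.3 t 34.9
fwd 0.31 act 0.279 imm 7.1 paused 7.4 fz 1.7 t 35.2
fwd 0.36 act 0.329 imm 8.4 paused 6.6 fz 1.3 t 35.5
fwd 0.41 act 0.378 imm 6.8 paused 7.8 fz 1.3 t 35.9
fwd 0.46 act 0.428 imm 7.3 paused 7.4 fz 1.2 t 36.2
fwd 0.51 act 0.478 imm 7.2 paused 7.8 fz 0.3 t 36.5
fwd 0.56 act 0.527 imm 7.7 paused 7.0 fz 0.4 t 36.9
fwd 0.61 act 0.577 imm 7.5 paused 7.0 fz -0.1 t 37.2
fwd 0.66 act 0.627 imm 7.2 paused 7.9 fz -0.3 t 37.5
(0.66, False)
```

View pics/w8.png

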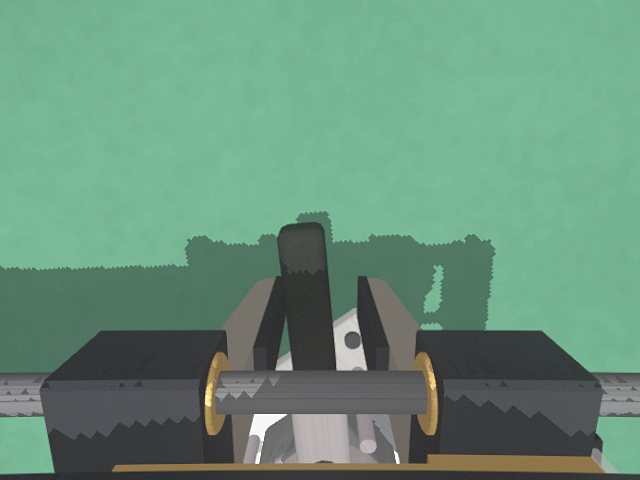

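The first stroke worked: the pawl caught at a tool angle of about -0.1, then a flat push of about 7 N showed the shoe running free. The view shows the left finger on the grip with no contact elsewhere. Second stroke, watching for the force to rise above this level.

```bash
cat >> h.py <<'E'
def tighten2(th0,th1,f0,qstop=11.3):
    th=th0; step=.1
    while th<th1-1e-3:
        th=min(th+step,th1); p,a,f,t=go(th,70,f0); tt=pose(th)[2]
        if p>7.8:
            robot.hold(.08); q=np.mean([read(tt,f0)[0] for _ in range(4)])
        else: q=p
        print('fwd %.2f act %.3f imm %.1f paused %.1f fz %.1f t %.1f'%(th,a,p,q,f[2],t))
        step=.1 if q<8.4 else (.05 if q<9.6 else .03)
        if q>qstop or p>14: print('TIGHT?'); return th,True
    return th,False
E
python3 - <<'E'
from h import *
# bias earlier in this orientation was ~0 within 0.7 N
f0=np.zeros(3)
th,ok=back(.66,-.62,f0,6)
if ok: print(tighten2(th,.62,f0))
E
```

```text
back 0.45 act 0.448 push -0.6 fz -0.0 t 38.0
back 0.23 act 0.241 push 0.2 fz -0.2 t 38.4
back 0.02 act 0.026 push -0.1 fz 0.4 t 38.8
back -0.19 act -0.187 push 0.5 fz 0.5 t 39.1
back -0.41 act 5.884 push -0.7 fz 0.3 t 39.5
back -0.62 act 5.671 push 0.5 fz 0.1 t 39.9
fwd -0.52 act 5.772 imm 0.1 paused 0.1 fz 0.7 t 40.2
fwd -0.42 act 5.864 imm -0.4 paused -0.4 fz -0.2 t 40.5
fwd -0.32 act 5.961 imm 0.6 paused 0.6 fz -0.1 t 40.8
fwd -0.22 act 6.060 imm -0.2 paused -0.2 fz -0.2 t 41.2
fwd -0.12 act -0.123 imm -0.3 paused -0.3 fz -1.1 t 41.5
fwd -0.02 act -0.027 imm 0.8 paused 0.8 fz 0.7 t 41.8
fwd 0.08 act 0.062 imm 4.8 paused 4.8 fz 0.5 t 42.1
fwd 0.18 act 0.157 imm 5.9 paused 5.9 fz 1.7 t 42.5
fwd 0.28 act 0.249 imm 7.8 paused 8.7 fz 3.1 t 42.8
fwd 0.33 act 0.294 imm 8.7 paused 9.6 fz 4.0 t 43.1
fwd 0.36 act 0.319 imm 10.1 paused 9.5 fz 3.7 t 43.5
fwd 0.41 act 0.367 imm 10.5 paused 9.9 fz 4.6 t 43.8
fwd 0.44 act 0.392 imm 10.8 paused 11.9 fz 5.4 t 44.1
TIGHT?
(0.43999999999999995, True)
```

The push climbed steadily to about 11–12 N at a pause, against roughly 6–7 N running free. The grip angle is about 0.34 rad, well short of the 0.7 end stop, so this is the clamp going tight. Now I'll centre the fingers, lift off and check.

```bash
python3 - <<'E'
from h import *
p,r,t=pose(.335); robot.servo_line(p,feed=60,rotation=r); o=robot.observe(); print(o['contact_force'].round(1))
robot.servo_line((p[0],p[1],130),feed=120); robot.movep((560,35,230),down(1.16)); robot.hold(.2)
i=viewer.camera_info('wrist'); save('wrist','w9.png')
for nm in ['spindle','handle_grip','lever_tip','contactor']:
    print(nm,[(np.round(cam2world(i,q['at']),1).tolist(),round(q['confidence'],2)) for q in viewer.pinpoint(nm,'wrist')[:2]])
save('top','t9.png');i=viewer.camera_info('top')
for nm in ['contactor','stop','relay','coil','wrench','screwdriver']:
    print(nm,[(np.round(cam2world(i,q['at']),1).tolist(),round(q['confidence'],2)) for q in viewer.pinpoint(nm,'top')[:2]])
o=robot.observe(); print(o['t'],o['contact_force'].round(1))
E
```

```text
[-4.4 -7.   2.8]
spindle [([627.9, -1.3, 71.6], 0.75)]
handle_grip [([509.7, 25.4, 86.2], 0.75)]
lever_tip [([617.0, -9.5, 109.8], 0.68)]
contactor [([730.5, -24.1, 12.4], 0.83)]
contactor [([731.2, -24.8, 10.5], 0.76)]
stop [([761.5, -31.8, 14.0], 0.58), ([606.5, 466.5, -2.9], 0.27)]
relay [([757.4, 93.7, 4.9], 0.7)]
coil [([663.9, -139.8, 3.8], 0.61)]
wrench [([557.2, -347.4, 0.9], 0.56)]
screwdriver [([467.5, 358.8, 3.2], 0.62)]
46.725 [-0.  -0.3 -0. ]
```

View pics/w9.png

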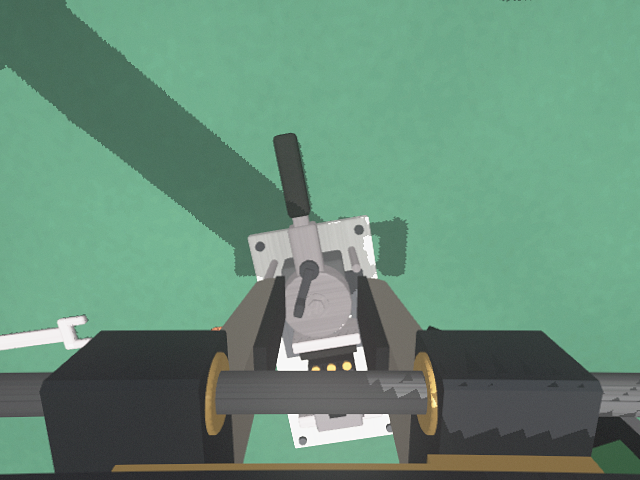

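The lever is still on tighten (about +0.37 rad) and the contactor moved 5 mm, up against the stop. But the handle sprang back to about 0 rad on release, with 8 N still on it before lift-off. There's time to check the grip: straddle again, push clockwise until the pawl catches (expected near 0.33 rad), and see if it is still stiff there.

```bash
python3 - <<'E'
from h import *
grip(0.42,60)
th=.01; p,r,t=pose(th)
robot.movep((p[0],p[1],110),r); f0=np.zeros(3)
robot.servo_line(p,feed=150); o=robot.observe(); print(o['tcp_pos'].round(1),o['contact_force'].round(1),o['grip_width'])
th,ok=tighten2(th,.2,f0); 
while th<.6:
    th+=.04; q,a,f,tm=go(th,70,f0); robot.hold(.05); q2=np.mean([read(pose(th)[2],f0)[0] for _ in range(4)])
    print('fwd %.2f act %.3f imm %.1f paused %.1f t %.1f gw %.3f'%(th,a,q,q2,tm,robot.observe()['grip_width']))
    if q2>10.8 or q>13: break
save('wrist','w10.png')
E
```

```text
[512.7  26.1  47. ] [-0.2 -0.2  1. ] 0.41999880714880833
fwd 0.11 act 0.115 imm 0.1 paused 0.1 fz 0.0 t 48.5
fwd 0.20 act 0.195 imm 1.8 paused 1.8 fz 0.4 t 48.8
fwd 0.24 act 0.231 imm 4.7 paused 4.7 t 49.1 gw 0.419
fwd 0.28 act 0.270 imm 6.0 paused 5.8 t 49.4 gw 0.419
fwd 0.32 act 0.306 imm 5.6 paused 6.0 t 49.7 gw 0.425
fwd 0.36 act 0.340 imm 7.7 paused 7.5 t 50.0 gw 0.422
fwd 0.40 act 0.373 imm 9.3 paused 8.8 t 50.3 gw 0.416
fwd 0.44 act 0.406 imm 9.7 paused 9.5 t 50.6 gw 0.422
fwd 0.48 act 0.441 imm 10.6 paused 11.8 t 50.9 gw 0.423
```

View pics/w10.png

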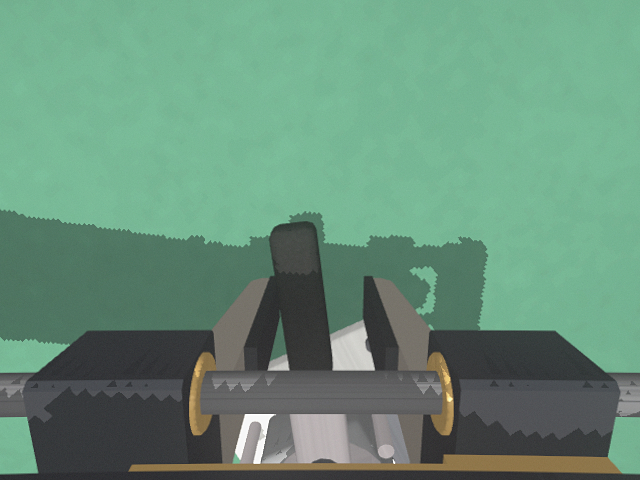

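This time the push rose from zero at about 0.12 rad to 11.2–11.8 N at 0.36 rad, ending almost where it did before (0.34). That fits elastic wind-up of the handle against a nut that stayed tight, so it didn't loosen. I'll follow the handle back until the force is gone, then lift away.

```bash
python3 - <<'E'
from h import *
f0=np.zeros(3)
for th in (.36,.27,.19,.13):
    q,a,f,t=go(th,70,f0); print('rel %.2f act %.3f push %.1f t %.1f'%(th,a,q,t))
robot.hold(.1); print(robot.observe()['contact_force'].round(1))
p,r,t=pose(.13)
robot.servo_line((p[0],p[1],130),feed=120); robot.movep((560,35,230),down(1.16)); robot.hold(.2)
i=viewer.camera_info('wrist'); save('wrist','w11.png')
for nm in ['handle_grip','lever_tip','contactor']:
    print(nm,[(np.round(cam2world(i,q['at']),1).tolist(),round(q['confidence'],2)) for q in viewer.pinpoint(nm,'wrist')[:2]])
o=robot.observe(); print(o['t'],o['contact_force'].round(1))
E
```

```text
rel 0.36 act 0.331 push 8.3 t 51.3
rel 0.27 act 0.255 push 5.3 t 51.6
rel 0.19 act 0.188 push 4.0 t 51.9
rel 0.13 act 0.138 push -0.0 t 52.2
[-0.2 -0.1  0.4]
handle_grip [([511.4, 35.4, 84.3], 0.6), ([617.3, -8.3, 108.3], 0.19)]
lever_tip [([616.1, -5.5, 108.6], 0.81), ([730.5, -19.5, 12.1], 0.46)]
contactor [([733.2, -22.8, 12.7], 0.57)]
54.0333 [0.2 0.1 0.4]
```

View pics/w11.png

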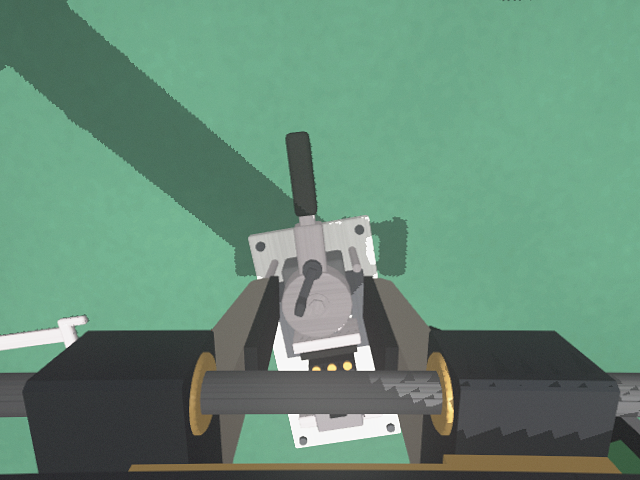

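Gripper clear, zero force on the tool, lever on the tighten side (tip at (300,310)), and the handle is at rest. Handing in.

```bash
python3 - <<'E'
from h import *
robot.job_done(); o=robot.observe(); print(o['t'])
E
```

```text
the job is handed in; nothing more can be done
the job is handed in; nothing more can be done
```

I flipped the reversing lever to tighten, clamped the contactor against the stop with the handle, and handed the job in at about 54 s. I never saw the shoe force directly. I judge it at roughly 70–90 N from the push at the grip.

- **Lever:** The first three sweeps with shut fingers missed the thumb fin. The finger tips seem to end about 19 mm behind the stated TCP, so they passed over it. Going lower (TCP at 84 mm) snapped the lever over. The last wrist picture shows it on the tighten side, and an earlier fix put it at about +0.37 rad.
- **Tightening:** The first stroke ran at a flat 7 N or so at a pause, a little above the stated 5–6 N for a free shoe. The second rose steadily to about 11–12 N at a pause, with the handle well short of its end stop. The highest single reading was just under 12 N. I stopped on the pause reading and did not make a continuous 14 N moving push.
- **Recheck:** After the first release the handle sprang back from about 0.34 rad to about 0. I pushed it again and it reached 11–12 N at nearly the same angle (0.36 rad). I take that as the handle winding up elastically against a nut that stayed tight. I then followed it back to zero force before lifting off.
- **Last checks:** The contactor has moved about 5 mm and stands against the stop. The relay, coil, wrench and screwdriver measured within about 4 mm of their starting places. I did not re-measure the spare contactor or the two cartons, but the arm never worked near them. The gripper was clear, with no force on the tool.

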